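# Load the long boiler sleeve onto the arbor stand and lock it

### The job

Take the longer of the two aluminium sleeves from its saddle, lay it on the two cradle rails of the grey stand and let go of it there. Push it along the rails onto the stand's horizontal post until it is fully home against the upright plate, then slide the keeper bar all the way across behind it. Leave the shorter sleeve and the other things on the bench alone.

Things in the scene. Friction and masses are not known exactly. Their poses are not given: they have to be found in the camera images.
- stand: Grey arbor stand, fixed. Origin: underside centre, at bench height; +x (level) is the direction in which a sleeve is pushed, +z up. All stand figures in mm. Base plate x -120 to 135, y +-45, 12 thick. From -x to +x: cradle rails, post, upright plate. A guide bracket for the keeper bar stands at x -16 to 24, y 50 to 62, up to z 66.
- cradle_mid (a point): Middle of the cradle, on the axis of a sleeve lying in it: stand x -55, y 0, z 55; axes as the stand's. The cradle is two round steel rails 10 mm thick along x, from stand x -115 to 5, at y +-20, tops at z 35. A sleeve lying on them is in line with the post.
- arbor_nose (a point): Free end of the post, on its axis: stand x 40, y 0, z 55; axes as the stand's. The post is a level round steel bar 37 mm in diameter along x, from here to the upright plate; the first 12 mm taper from 22 mm diameter. A sleeve hanging on it sits about 3 mm lower than in the cradle.
- keeper (a joint): Travel of the keeper bar (m), level along the stand's -y: 0 = drawn back (tip at stand y 48), 0.053 = fully across at its end stop (tip at y -5). Starts at 0 to 0.008; about 2 N of friction, stays where left. Bar 10 x 10 mm, centred at stand x 4, z 55: it passes behind the long sleeve only when that is home (rear end at x 15).
- keeper_tab (a point): Centre of the outer face (facing the stand's +y) of the keeper's upright push tab, a steel plate 30 mm along stand x, 10 mm thick, 45 mm high (stand z 43 to 88). It moves with the bar: stand x 4, z 65.5, y = 138 minus the travel in mm. Axes as the stand's.
- long_sleeve: The longer aluminium sleeve, the one to load: plain round tube 100 mm long, 54 mm outside, 43 mm inside diameter, open at both ends, 0.16 to 0.32 kg. Origin at its centre; x along its axis (either end may lead). Starts lying level on a saddle, axis 40 mm above the bench.
- short_sleeve: The shorter aluminium sleeve, not to be moved: same tube, 65 mm long, on the other saddle. Origin at its centre, x along its axis.
- saddle_a: Fixed black saddle under the long sleeve: base 80 x 62 x 10 mm with two rails 10 mm thick along x at y = +-20 mm, tops at z = 21 mm. Origin: underside centre; its x is the sleeve's axis.
- saddle_b: Fixed saddle under the short sleeve, same as the other.
- tin: Closed steel tin, bystander, 68 mm diameter, 55 mm high, upright. Origin: underside centre.
- wrench: Wrench lying on the bench, bystander, 180 mm long along its x.
- brush: Brush lying on the bench, bystander, 180 mm long along its x.
- plate_face (a point): Point on the near face of the upright plate at the root of the post: stand x 115, y 0, z 55; axes as the stand's. The plate is 20 mm thick, 80 mm wide, its top at z 95. Home means the long sleeve's end touches this face.

How it is judged (in metres and radians):
On the way, in this order (a step that is already met when the one before it is completed fails the run):
1. the long sleeve lies on the cradle rails, let go of (x of long_sleeve in the frame of stand between -0.11 and 0 m and y of long_sleeve in the frame of stand between -0.005 and 0.005 m and z of long_sleeve in the frame of stand between 0.05 and 0.059 m and angle between the x axis of long_sleeve and the x axis of stand, either way round below 0.08 rad and contact force between the fingers and long_sleeve below 0.3 N), for 0.2 s.
2. the sleeve is on the post, home against the upright plate (gap under 5 mm), the keeper not yet across (x of long_sleeve in the frame of stand above 0.06 m and angle between the x axis of long_sleeve and the x axis of stand, either way round below 0.1 rad and value of joint keeper below 0.02 m), for 0.1 s.
3. the keeper bar is across behind the sleeve (value of joint keeper above 0.045 m), for 0.2 s.
At the end, for the whole second after the job is handed in: The long sleeve hangs at rest on the post, its end within 5 mm of the upright plate, and the keeper bar is across behind it, within 8 mm of its end stop (x of long_sleeve in the frame of stand between 0.06 and 0.07 m and y of long_sleeve in the frame of stand between -0.006 and 0.006 m and z of long_sleeve in the frame of stand between 0.047 and 0.06 m and angle between the x axis of long_sleeve and the x axis of stand, either way round below 0.1 rad and value of joint keeper above 0.045 m and linear speed of long_sleeve below 0.02 m/s); the robot touches nothing.
It fails at once if the short sleeve is moved by more than 20 mm (distance of short_sleeve from where it was at the start of the episode above 0.02 m).
It fails at once if the tin, wrench or brush is moved by more than 30 mm (distance of any of tin, wrench, brush from where it was at the start of the episode above 0.03 m).
It also fails if it takes over 64 s, if anything falls off the work surface, if the arm or the gripper's body presses on something with over 40 N, if the wrist force passes 120 N, or if a joint passes its speed limit or range.

### The arm

A 6-joint arm with a two-finger parallel gripper is mounted at the origin on the work surface. World frame = base frame: x ahead of the robot, y to its left, z up, the work surface at z = 0. Lengths are in mm, angles in rad, forces in N, time in s.
With the tool pointing down it reaches from about 275 to 750 mm from the base axis. Payload 10.2 kg.
Tool frame: the origin (TCP) lies between the finger pads; the fingertips stand 17 mm ahead of it and the grasp point (between the pads) lies 2 mm behind it; z points along the fingers, y is the line along which they close (so a half turn about z gives the same grasp; the last joint's range is limited). The gripper opens to 85 mm and grips with 20 to 120 N. Pads are 22 mm wide; open, the fingers measure 114 mm over their backs; the gripper's body (76 mm by 85 mm) begins 54 mm behind the grasp point. The pads swing forward as they close: fully open they stand 13 mm farther back than shut.
Start: joints at [1.092, 0.313, 1.498, -0, 1.331, -0.223], TCP at [132.848, 507.92, 248.294] pointing down, gripper open.
Joint ranges: [-2.94, 2.94], [-0.97, 2.17], [0.19, 2.56], [-1.23, 4.37], [0.02, 3.11], [-2.88, 2.88]. Speed limits (rad/s): [2.39, 2.39, 3.01, 3.14, 3.14, 3.14].

### API

Orientations are given as a unit quaternion [w, x, y, z].
In Python, from rig import * gives the robot as it stands.
- The arm moves only by the tool step_arm, never from a script. Its argument "commands" is text: rows parted by semicolons, each of 7 numbers parted by spaces: the opening, from 0 (shut) to 1 (fully open), then the shift along the tool's x, y, z in cm, then the turn, a rotation vector about the tool's x, y, z in rad. In form: hand x y z rx ry rz; .... A call has 1 to 20 rows; each row is the pose to reach, as a shift and turn from the pose commanded when the call began, along the tool's axes at that moment; what a row does not reach only later rows make up. A row lasts 1/12 s, in which the tool goes at most 41.7 mm and 7.16 degrees, less where a joint would pass 70% of its speed; a pose out of reach is approached as far as the arm can. A call with a gripper value outside its range is refused whole. The fingers move at their own pace and stop on an object; "newtons" is the grip in N (left out, the last holds). Time passes only in rows, so rows that repeat a pose let the fingers close. It gives the time, the measured TCP pose, the force, the opening and the grip force at its end, in the units of the state.
- sense(): the state, without advancing time (a new reading comes with each control period).
- capture(name): name is "side" or "top" or "wrist"; returns the picture (400x640x3 uint8, red, green, blue); there is no depth.
- camera_model(name): a dict with "mtx" (3x3 intrinsics, pixels), "k1" (the pictures are not rectified: a ray, as slopes to the right and down, at radius r is drawn at 1 + k1 r^2 times it, then the intrinsics apply), "eye" and "rotation" of the camera in the world. Camera axes: x right, y down, z forward; pixel columns grow to the right and rows downward; lengths in mm; the calibration is good to about 2 mm. A picture is of the moment at which its call begins: read the wrist's pose just before it. camera_model takes no time and is no camera call; for the wrist camera it gives the pose at the moment of the call.
- finish_job(): hands the job in; it is judged then, once.
Trained networks look in the newest picture that a camera, given by its name, has taken for a name from the list of things; names that differ only in an ending like _2 or _b are one class to them, and where a whole thing is asked for, a point or a joint stands for the part that bears it (a point fixed in the world has none). Each returns a list of dicts, best first, with "score" (0 to 1); they miss things now and then, are a little off and sometimes report something else, mostly with a low value. They report only what shows in the picture. A call takes as long as a camera call.
- search_frame(camera, label): "rect" ([centre column, centre row, width, height] in pixels, round what is visible of it).
- trace(camera, label): "mask" (400x640 bool, what is visible of it) and "rect" ([centre column, centre row, width, height] in pixels, round what is visible of it).
- spot_point(camera, label): "xy" ([column, row] in pixels: a listed point, or the origin of a listed thing).
The state is a dict: "time_s": time; "joints": joint angles; "dq": joint speeds; "tau": joint torques, N m; "eef_pos": TCP position; "ee_rot": TCP orientation; "force": force on the tool from outside, world axes, zero at the start; "wrist_torque": the same for the moment, N m; "grip_width": opening from 0.0 (shut) to 1.0 (fully open); "grip_force": force on a finger pad.
Only numpy, scipy, OpenCV 4.12 (cv2) and the standard library are available. Lean on these libraries where they do the work, as an engineer would, in place of code of your own. Each camera call takes 0.05 s, during which the arm holds its last target. There are 200 camera calls.

## Working session

There is one attempt and no reset: what is moved stays moved. The work goes in short steps, Python scripts to look and compute and a tool call to move; the robot and the scene stay as the last step left them, time stands still between calls to the robot, and variables do not carry over. Pictures are saved under pics/ and viewed, at most 10 in all, crops included, and the job is handed in when it is done.

Besides the shell and the picture viewer there is one more tool, called after "Request:" as name(argument=value, ...) on one line, values as JSON. step_arm: Moves the arm, as the interface text tells. Its arguments: {"type":"object","properties":{"commands":{"type":"string"},"newtons":{"type":"number"}},"required":["commands"]}

```bash
mkdir -p pics
cat > h.py <<'E'
from rig import *
import numpy as np, cv2
from scipy.spatial.transform import Rotation as R
def ray(cam,px):
    m=cam; K=np.array(m["mtx"]); s=np.array([(px[0]-K[0,2])/K[0,0],(px[1]-K[1,2])/K[1,1]]); u=s.copy()
    for _ in range(20): u=s/(1+m["k1"]*(u@u))
    return np.array(m["eye"],float), np.array(m["rotation"])@np.array([u[0],u[1],1])
def onz(cam,px,z):
    e,d=ray(cam,px); return e+d*(z-e[2])/d[2]
def proj(m,P):
    c=np.array(m["rotation"]).T@(np.array(P,float)-np.array(m["eye"])); u=c[:2]/c[2]; u=u*(1+m["k1"]*(u@u)); K=np.array(m["mtx"])
    return np.array([K[0,0]*u[0]+K[0,2],K[1,1]*u[1]+K[1,2]])
E
python3 - <<'E'
from h import *
np.set_printoptions(precision=1,suppress=True)
H={"long_sleeve":40,"short_sleeve":40,"stand":0,"cradle_mid":55,"arbor_nose":55,"plate_face":55,"keeper_tab":65.5,"saddle_a":0,"tin":0,"wrench":5,"brush":10}
for c in("top","side"):
    im=capture(c); m=camera_model(c); cv2.imwrite(f"pics/{c}0.png",im[:,:,::-1])
    print(c,np.array(m["eye"]),m["k1"],m["mtx"][0][0])
    for l,z in H.items():
        for d in spot_point(c,l)[:3]: print(l,round(d["score"],2),np.array(d["xy"]),onz(m,d["xy"],z))
s=sense();print(s["time_s"],s["ee_rot"],s["eef_pos"])
print(R.from_quat(np.array(s["ee_rot"])[[1,2,3,0]]).as_matrix())
E
```

```text
top [ 369.    19.1 1068.7] -0.09459074440878432 430.85502314840437Traceback (most recent call last):
  File "<stdin>", line 8, in <module>
  File "h.py", line 9, in onz
    e,d=ray(cam,px); return e+d*(z-e[2])/d[2]
        ~~~^^^^^^^^
  File "h.py", line 7, in ray
    return np.array(m["eye"],float), np.array(m["rotation"])@np.array([u[0],u[1],1])
                                     ~~~~~~~~~~~~~~~~~~~~~~~^~~~~~~~~~~~~~~~~~~~~~~~
ValueError: matmul: Input operand 1 has a mismatch in its core dimension 0, with gufunc signature (n?,k),(k,m?)->(n?,m?) (size 3 is different from 4)
```

```bash
sed -i 's/np.array(m\["rotation"\])/RM(m)/' h.py; sed -i '3a def RM(m): return R.from_quat(np.array(m["rotation"])[[1,2,3,0]]).as_matrix()' h.py
cat > look.py <<'E'
from h import *
np.set_printoptions(precision=1,suppress=True)
H={"long_sleeve":40,"short_sleeve":40,"stand":0,"cradle_mid":55,"arbor_nose":55,"plate_face":55,"keeper_tab":65.5,"saddle_a":0,"tin":0,"wrench":5,"brush":10}
for c in("top","side"):
    im=capture(c); m=camera_model(c); cv2.imwrite(f"pics/{c}0.png",im[:,:,::-1])
    print(c,np.array(m["eye"]),m["k1"],m["mtx"][0][0])
    for l,z in H.items():
        for d in spot_point(c,l)[:3]: print(l,round(d["score"],2),np.array(d["xy"]),onz(m,d["xy"],z))
s=sense();print(s["time_s"],s["ee_rot"],s["eef_pos"])
print(R.from_quat(np.array(s["ee_rot"])[[1,2,3,0]]).as_matrix())
E
python3 look.py
```

```text
top [ 369.    19.1 1068.7] -0.09459074440878432 430.85502314840437
long_sleeve 0.81 [401.  248.3] [ 489.6 -180.5   40. ]
stand 0.69 [296.2 187. ] [610.8  93.2   0. ]
cradle_mid 0.67 [317.3 187.3] [605.   38.9  55. ]
cradle_mid 0.59 [402.2 246.2] [ 493.2 -179.9   55. ]
arbor_nose 0.97 [283.5 175.4] [622.4 124.4  55. ]
plate_face 0.6 [251.6 166.3] [633.8 205.4  55. ]
keeper_tab 0.65 [402.  247.1] [ 489.8 -177.6   65.5]
saddle_a 0.59 [401.1 243.5] [ 506.2 -187.2    0. ]
saddle_a 0.56 [461.1 235.4] [ 548.  -336.3    0. ]
saddle_a 0.39 [319.8 188.1] [616.7  33.3   0. ]
tin 0.9 [190.5 240.2] [437.2 334.5   0. ]
tin 0.67 [282.5 176.5] [633.  132.2   0. ]
wrench 0.65 [177.8 174.1] [599.  400.2   5. ]
wrench 0.19 [471.  228.9] [ 567.2 -358.6    5. ]
brush 0.62 [457.1 157. ] [ 748.5 -307.2   10. ]
side [  510.4 -1143.    791.9] -0.017907476711370926 479.85664645541027
long_sleeve 0.9 [298.  260.7] [ 489.4 -181.9   40. ]
short_sleeve 0.75 [337.7 182.7] [619.9 218.3  40. ]
short_sleeve 0.67 [331.7 303.5] [ 564.3 -341.4   40. ]
stand 0.58 [335.2 213.7] [603.3  94.8   0. ]
stand 0.41 [302.4 259.7] [ 500.  -127.1    0. ]
cradle_mid 0.87 [333.8 208.8] [594.7  35.4  55. ]
plate_face 0.78 [340.1 180.1] [626.7 207.9  55. ]
keeper_tab 0.55 [292.1 193.6] [473.9 112.5  65.5]
saddle_a 0.9 [330.7 315.7] [ 562.2 -338.7    0. ]
saddle_a 0.55 [297.2 274. ] [ 486.  -185.5    0. ]
tin 0.75 [282.3 179.8] [436.2 322.9   0. ]
wrench 0.5 [329.6 166.9] [604.7 401.1   5. ]
wrench 0.38 [335.7 208.5] [606.4 116.8   5. ]
brush 0.68 [412.7 302.2] [ 756.3 -316.6   10. ]
1.3 [-0.   0.1  1.  -0. ] [132.8 507.9 248.3]
[[-1.   0.3 -0. ]
 [ 0.3  1.  -0. ]
 [ 0.  -0.  -1. ]]
```

View pics/top0.png

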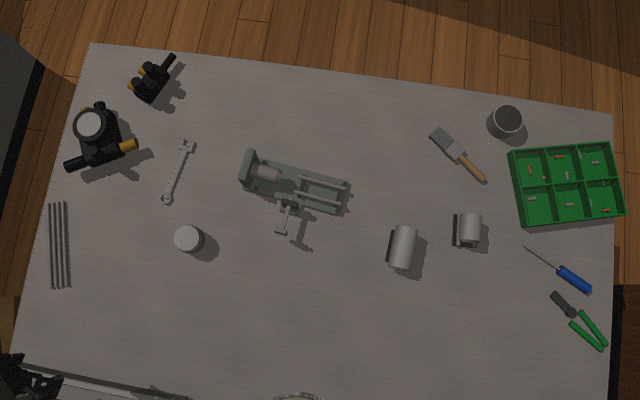

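View pics/side0.png

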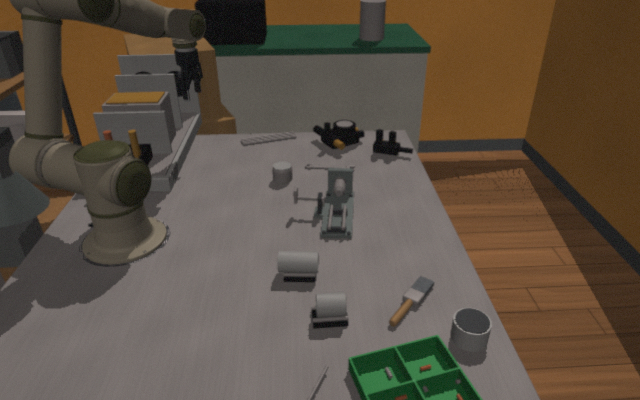

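```bash
cat >> h.py <<'E'
def go(P,ydeg=None):
    """shift (cm) and turn from the present pose to P, tool down with tool y along world yaw ydeg (mod 180)"""
    s=sense(); A=R.from_quat(np.array(s["ee_rot"])[[1,2,3,0]]); sh=A.inv().apply(np.array(P)-s["eef_pos"])/10
    Y=A.as_matrix()[:,1]; cur=np.degrees(np.arctan2(Y[1],Y[0])); o=[]
    if ydeg is not None:
        for k in(0,180):
            a=np.radians(ydeg+k); y=np.array([np.cos(a),np.sin(a),0]); z=np.array([0,0,-1.]); T=np.stack([np.cross(y,z),y,z],1)
            o.append(np.round((A.inv()*R.from_matrix(T)).as_rotvec(),3))
    print("now",np.round(s["eef_pos"],1),"yaw y",round(cur,1),"F",np.round(s["force"],1),"q",np.round(s["joints"],2),"grip",s["grip_width"],round(s["grip_force"],1),"t",s["time_s"]); print("shift cm",np.round(sh,2),"turn",*o)
E
python3 - <<'E'
from h import *
m=camera_model("wrist");print(m["eye"],RM(m).round(2).tolist(),m["mtx"])
go([540,100,330],100)
E
```

```text
[ 55.22693285 528.74252654 372.7444281 ] [[0.25, 0.92, 0.3], [0.97, -0.24, -0.08], [0.0, 0.31, -0.95]] [[301.53441553   0.         321.26020061]
 [  0.         301.53441553 197.51505974]
 [  0.           0.           1.        ]]
now [132.8 507.9 248.3] yaw y 75.3 F [-0.1  0.4 -0.5] q [ 1.09  0.31  1.5   0.    1.33 -0.22] grip 1.0036819648275974 0.0 t 1.3
shift cm [-49.71 -29.16  -8.17] turn [-0.   -0.   -0.43] [-0.     0.     2.711]
```

Request:
step_arm(commands="1 -4 -2.4 -0.6 0 0 0; 1 -8 -4.8 -1.2 0 0 0; 1 -12 -7.2 -1.8 0 0 0; 1 -16 -9.6 -2.4 0 0 0; 1 -20 -12 -3 0 0 0; 1 -24 -14.4 -4 0 0 0; 1 -28 -16.8 -5 0 0 0; 1 -32 -19.2 -6 0 0 0; 1 -36 -21.6 -7 0 0 0; 1 -40 -24 -8 0 0 0; 1 -44 -26.4 -8 0 0 0; 1 -48 -29 -8 0 0 0; 1 -49.7 -29.2 -8 0 0 0; 1 -49.7 -29.2 -8 0 0 0; 1 -49.7 -29.2 -8 0 0 0; 1 -49.7 -29.2 -8 0 0 0")

```text
time_s: 2.63
eef_pos: [540.7, 98.2, 327.4]
ee_rot: [-0.001, 0.129, 0.992, -0.0]
force: [-0.4, 0.6, -0.3]
grip_width: 0.999
grip_force: 0.0
```

Run:
```python
from h import *
np.set_printoptions(precision=1,suppress=True)
m=camera_model("wrist"); im=capture("wrist"); cv2.imwrite("pics/w1.png",im[:,:,::-1])
for l,z in {"cradle_mid":55,"arbor_nose":55,"plate_face":55,"keeper_tab":65.5,"stand":0}.items():
    for d in spot_point("wrist",l)[:2]: print(l,round(d["score"],2),np.array(d["xy"]),onz(m,d["xy"],z))
go([490,-181,250],90)
```

```text
cradle_mid 0.97 [290.  215.7] [603.3  36.4  55. ]
cradle_mid 0.52 [354.1 208.3] [615.6 126.5  55. ]
arbor_nose 0.88 [354.3 204.7] [610.5 127.9  55. ]
plate_face 0.71 [408.4 202.1] [626.1 202.   55. ]
plate_face 0.59 [289.5 216.5] [604.3  35.4  55. ]
keeper_tab 0.94 [317.7 113.5] [478.1 110.7  65.5]
keeper_tab 0.52 [412.9 200.4] [621.  206.1  65.5]
stand 0.92 [329.4 192.6] [601.2  95.9   0. ]
stand 0.48 [353.6 206.5] [633.5 127.4   0. ]
now [539.3 100.5 328.7] yaw y 75.4 F [ 0.3 -0.2  0.2] q [-0.   0.3  1.3  0.   1.5 -1.4] grip 1.0002735740771114 0.0 t 2.9333
shift cm [ -2.3 -28.5   7.9] turn [ 0.   0.  -0.3] [ 0.  -0.   2.9]
```

View pics/w1.png

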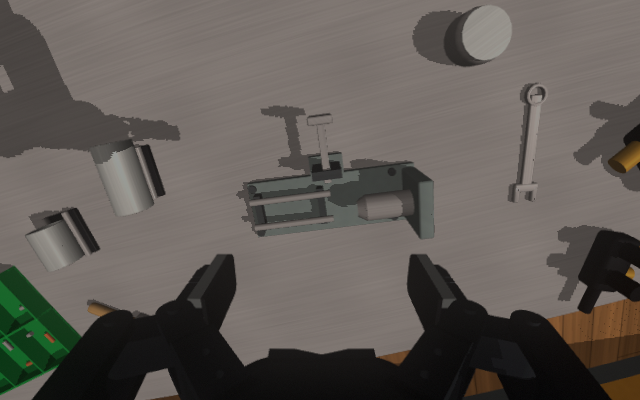

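Request:
step_arm(commands="1 -0.3 -3.5 0.8 0 0 0; 1 -0.5 -7 1.6 0 0 0; 1 -0.8 -10.5 2.4 0 0 0; 1 -1.1 -14 3.2 0 0 0; 1 -1.4 -17.5 4 0 0 0; 1 -1.7 -21 5 0 0 0; 1 -2 -24.5 6 0 0 0; 1 -2.3 -27 7 0 0 0; 1 -2.3 -28.5 8 0 0 0; 1 -2.3 -28.5 8 0 0 0; 1 -2.3 -28.5 8 0 0 0; 1 -2.3 -28.5 8 0 0 0")

```text
time_s: 3.93
eef_pos: [490.3, -180.9, 249.1]
ee_rot: [0.001, 0.127, 0.992, -0.0]
force: [0.8, -0.4, 0.0]
grip_width: 1.003
grip_force: 0.0
```

```bash
cat > fit.py <<'E'
from h import *
from scipy.optimize import least_squares
m=camera_model("wrist"); im=capture("wrist"); cv2.imwrite("pics/w2.png",im[:,:,::-1])
for l in("long_sleeve","short_sleeve"):
    for d in spot_point("wrist",l)[:2]: print(l,round(d["score"],2),np.round(d["xy"]),onz(m,d["xy"],40).round(1))
for d in trace("wrist","long_sleeve")[:1]:
    M=d["mask"].astype(np.uint8); print(d["score"],np.round(d["rect"]),M.sum())
    c=max(cv2.findContours(M,0,1)[0],key=cv2.contourArea)
    # silhouette fit: project the tube's two rims, hull, compare masks via contour moments
    t=np.linspace(0,2*np.pi,60)
    def hull(p):
        a=np.array([np.cos(p[2]),np.sin(p[2]),0]); n=np.array([-a[1],a[0],0])
        pts=[proj(m,[p[0],p[1],40]+s*50*a+27*(np.cos(u)*n+np.sin(u)*np.array([0,0,1]))) for s in(-1,1) for u in t]
        return cv2.convexHull(np.array(pts,np.float32))
    def cost(p):
        h=hull(p); return [cv2.pointPolygonTest(h,(float(q[0]),float(q[1])),True) for q in c[::2,0]]
    P0=[*onz(m,d["rect"][:2],40)[:2],np.radians(-13)]
    r=least_squares(cost,P0,loss="soft_l1",x_scale=[10,10,.1],diff_step=1e-3)
    print("sleeve",r.x[:2].round(1),np.degrees(r.x[2]).round(1),"rms px",np.sqrt(np.mean(r.fun**2)).round(2))
    v=im[:,:,::-1].copy(); cv2.polylines(v,[hull(r.x).astype(int)],True,(0,0,255)); cv2.drawContours(v,[c],-1,(0,255,0)); cv2.imwrite("pics/w2.png",v)
go([r.x[0],r.x[1],110],np.degrees(r.x[2])+90)
E
python3 fit.py
```

```text
long_sleeve 0.86 [318. 176.] [ 492.8 -185.5   40. ]
short_sleeve 0.97 [214. 260.] [ 564.3 -338.9   40. ]
0.79 [320. 175.  58.  92.] 4369
sleeve [ 490.2 -182.9] -5.5 rms px 1.11
now [ 490.3 -181.   248.9] yaw y 75.4 F [ 0.8  0.7 -0.4] q [-0.58  0.31  1.5   0.    1.33 -1.89] grip 0.9970803217775455 0.0 t 4.1333
shift cm [-0.02 -0.18 13.89] turn [-0.     0.001 -0.158] [1.000e-03 1.000e-03 2.983e+00]
```

View pics/w2.png

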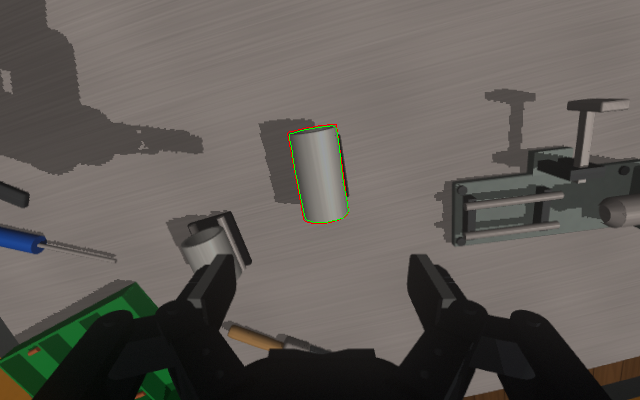

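Request:
step_arm(commands="1 0 -0.2 3 0 0 -0.08; 1 0 -0.2 7 0 0 -0.158; 1 0 -0.2 11 0 0 -0.158; 1 0 -0.2 14 0 0 -0.158; 1 0 -0.2 17 0 0 -0.158; 1 0 -0.2 19 0 0 -0.158; 1 0 -0.2 20.7 0 0 -0.158; 1 0 -0.2 20.7 0 0 -0.158; 1 0 -0.2 20.7 0 0 -0.158; 0 0 -0.2 20.7 0 0 -0.158; 0 0 -0.2 20.7 0 0 -0.158; 0 0 -0.2 20.7 0 0 -0.158; 0 0 -0.2 20.7 0 0 -0.158; 0 0 -0.2 20.7 0 0 -0.158; 0 0 -0.2 20.7 0 0 -0.158; 0 0 -0.2 20.7 0 0 -0.158; 0 0 -0.2 20.7 0 0 -0.158", newtons=30)

```text
time_s: 5.55
eef_pos: [490.1, -183.6, 42.9]
ee_rot: [0.001, 0.049, 0.999, -0.0]
force: [-1.5, 4.7, 9.0]
grip_width: 0.63
grip_force: 30.1
```

```bash
cat > stand.py <<'E'
from h import *
from scipy.optimize import least_squares
S={"cradle_mid":(-55,0),"arbor_nose":(40,0),"plate_face":(115,0),"stand":(0,0)}
W=[("cradle_mid",603.3,36.4),("arbor_nose",610.5,127.9),("plate_face",626.1,202),("stand",601.2,95.9),
("cradle_mid",605,38.9),("arbor_nose",622.4,124.4),("plate_face",633.8,205.4),("cradle_mid",594.7,35.4),("plate_face",626.7,207.9),("stand",610.8,93.2)]
def w(p,q): c,s=np.cos(p[2]),np.sin(p[2]); return np.array([p[0]+c*q[0]-s*q[1],p[1]+s*q[0]+c*q[1]])
r=least_squares(lambda p:np.concatenate([w(p,S[n])-[x,y] for n,x,y in W]),[610,90,1.4],loss="soft_l1",f_scale=3,x_scale=[1,1,.01])
print(r.x.round(1),np.degrees(r.x[2]),r.fun.reshape(-1,2).round(1).tolist())
c=w(r.x,(-55,0));h=w(r.x,(-160,0));print("cradle",c.round(1),"hover",h.round(1), "tab",w(r.x,(4,138)).round(1))
go([*h,240],np.degrees(r.x[2])-90)
E
python3 stand.py
```

```text
[609.8  91.2   1.4] 81.0701887185509 [[-2.1, 0.5], [5.5, 2.8], [1.5, 2.8], [8.6, -4.7], [-3.8, -2.0], [-6.4, 6.3], [-6.2, -0.6], [6.5, 1.5], [0.9, -3.1], [-1.0, -2.0]]
cradle [601.2  36.9] hover [584.9 -66.9] tab [474.1 116.6]
now [ 490.1 -183.6   42.9] yaw y 84.4 F [-1.5  4.7  9. ] q [-0.58  0.57  1.72  0.    0.85 -2.06] grip 0.6297956226091506 30.1 t 5.55
shift cm [ -8.34  12.54 -19.69] turn [1.000e-03 2.000e-03 1.629e+00] [-2.000e-03  1.000e-03 -1.513e+00]
```

Request:
step_arm(commands="0 0 0 -3 0 0 0; 0 0 0 -6 0 0 0; 0 0 0 -9.5 0 0 0.05; 0 -0.5 1 -13 0 0 0.16; 0 -1.2 2 -16 0 0 0.28; 0 -2 3 -18 0 0 0.4; 0 -2.8 4.2 -19.7 0 0 0.52; 0 -3.6 5.5 -19.7 0 0 0.64; 0 -4.4 6.8 -19.7 0 0 0.76; 0 -5.2 8 -19.7 0 0 0.88; 0 -6 9.2 -19.7 0 0 1; 0 -6.8 10.4 -19.7 0 0 1.12; 0 -7.6 11.6 -19.7 0 0 1.24; 0 -8.3 12.5 -19.7 0 0 1.36; 0 -8.3 12.5 -19.7 0 0 1.48; 0 -8.3 12.5 -19.7 0 0 1.6; 0 -8.3 12.5 -19.7 0 0 1.629; 0 -8.3 12.5 -19.7 0 0 1.629; 0 -8.3 12.5 -19.7 0 0 1.629; 0 -8.3 12.5 -19.7 0 0 1.629")

```text
time_s: 7.22
eef_pos: [584.1, -67.5, 238.5]
ee_rot: [0.0, 0.76, 0.65, 0.0]
force: [-0.4, 0.5, -1.6]
grip_width: 0.627
grip_force: 33.6
```

Run:
```python
from h import *
m=camera_model("wrist"); im=capture("wrist"); v=im[:,:,::-1].copy()
for l,z in {"cradle_mid":55,"arbor_nose":55,"plate_face":55,"keeper_tab":65.5,"stand":0}.items():
    for d in spot_point("wrist",l)[:1]: print(l,round(d["score"],2),np.round(d["xy"]),onz(m,d["xy"],z).round(1))
# overlay of model at the current estimate
p=np.array([609.8,91.2]); a=np.radians(81.07); X=np.array([np.cos(a),np.sin(a)]);Y=np.array([-X[1],X[0]])
for q0,q1 in [((-115,-20,35),(5,-20,35)),((-115,20,35),(5,20,35)),((-120,-45,12),(135,-45,12)),((-120,45,12),(135,45,12)),((-120,-45,12),(-120,45,12)),((40,0,55),(115,0,55)),((115,-40,95),(115,40,95))]:
    A=[tuple(proj(m,[*(p+X*q[0]+Y*q[1]),q[2]]).astype(int).tolist()) for q in(q0,q1)]; cv2.line(v,*A,(0,0,255),1)
cv2.imwrite("pics/w3.png",v); np.savez("w3.npz",im=im,**{k:m[k] for k in("mtx","k1","eye","rotation")})
go([601.2,36.9,120],-8.9)
```

```text
cradle_mid 0.82 [324.  72.] [602.8  36.   55. ]
keeper_tab 0.57 [174.  10.] [479.6 108.2  65.5]
now [584.2 -67.5 238.3] yaw y -8.9 F [-0.2  0.2 -1.7] q [-0.31  0.46  1.31 -0.    1.37 -0.16] grip 0.6261006067090014 33.6 t 7.5167
shift cm [10.58  0.06 11.83] turn [ 0.  0. -0.] [ 0.    -0.     3.141]
```

View pics/w3.png

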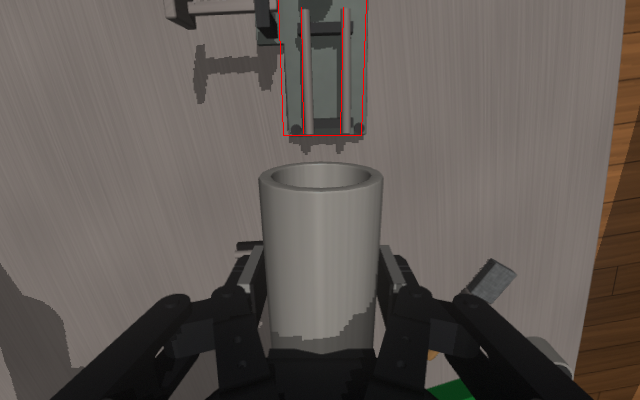

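Run:
```python
from h import *
d=np.load("w3.npz"); im=d["im"]; m={k:d[k] for k in("mtx","k1","eye","rotation")}; m["k1"]=float(m["k1"])
p=np.array([609.8,91.2]); a=np.radians(81.07); X=np.array([np.cos(a),np.sin(a)]);Y=np.array([-X[1],X[0]])
g=cv2.cvtColor(im,7).astype(int)
for r in(45,75,105,122): print(r,g[r,280:372:2].tolist())
v=im[0:140,240:400,::-1]; v=cv2.resize(v,None,fx=5,fy=4.2,interpolation=2)[:600,:800]; cv2.imwrite("pics/w3c.png",v)
for xs in(-100,-80,-60,-30): print([proj(m,[*(p+X*xs+Y*y),35]).round(1).tolist() for y in(-25,-15,15,25)])
```

```text
45 [53, 55, 77, 95, 96, 97, 97, 98, 63, 59, 60, 85, 109, 120, 104, 76, 60, 59, 59, 59, 60, 60, 59, 60, 60, 59, 59, 59, 60, 60, 57, 84, 108, 118, 105, 87, 102, 103, 103, 103, 103, 103, 103, 91, 109, 117]
75 [110, 112, 110, 83, 94, 95, 95, 96, 95, 95, 59, 55, 98, 113, 112, 94, 85, 98, 98, 97, 96, 97, 97, 97, 96, 97, 98, 98, 87, 61, 57, 80, 106, 116, 106, 84, 100, 100, 99, 99, 99, 99, 100, 85, 117, 118]
105 [115, 114, 112, 71, 89, 93, 93, 94, 95, 96, 92, 61, 77, 106, 116, 106, 81, 95, 95, 95, 96, 96, 95, 96, 96, 97, 97, 97, 88, 62, 60, 77, 105, 115, 108, 82, 96, 97, 97, 97, 98, 98, 98, 88, 117, 116]
122 [114, 111, 114, 109, 71, 93, 95, 95, 95, 95, 94, 52, 54, 99, 113, 111, 90, 52, 52, 52, 53, 52, 52, 52, 53, 53, 52, 53, 52, 53, 51, 74, 104, 115, 108, 76, 56, 95, 96, 76, 86, 95, 95, 97, 118, 117]
[[346.0, 118.7], [336.5, 118.7], [308.2, 118.6], [298.7, 118.6]]
[[346.5, 98.9], [336.8, 98.9], [307.9, 98.9], [298.3, 98.9]]
[[346.9, 78.5], [337.1, 78.5], [307.7, 78.5], [297.9, 78.5]]
[[347.6, 46.6], [337.6, 46.5], [307.3, 46.5], [297.3, 46.5]]
```

View pics/w3c.png

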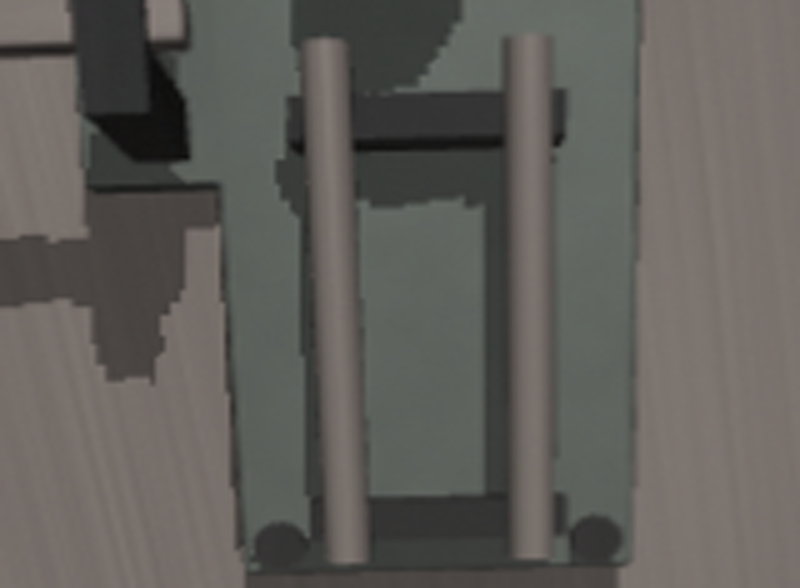

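Run:
```python
from h import *
go([604.8,36.3,60],-7.7)
```

```text
now [584.2 -67.5 238.3] yaw y -8.9 F [-0.2  0.2 -1.7] q [-0.31  0.46  1.31 -0.    1.37 -0.16] grip 0.6261006067090014 33.6 t 7.5167
shift cm [10.57  0.42 17.83] turn [ 0.     0.    -0.021] [ 0.   -0.    3.12]
```

Request:
step_arm(commands="0 3 0.1 2 0 0 -0.01; 0 6.5 0.3 5 0 0 -0.021; 0 9.5 0.4 8 0 0 -0.021; 0 10.6 0.4 11 0 0 -0.021; 0 10.6 0.4 13.5 0 0 -0.021; 0 10.6 0.4 15.5 0 0 -0.021; 0 10.6 0.4 16.8 0 0 -0.021; 0 10.6 0.4 16.8 0 0 -0.021; 0 10.6 0.4 16.8 0 0 -0.021; 0 10.6 0.4 16.8 0 0 -0.021")

```text
time_s: 8.35
eef_pos: [605.3, 36.4, 71.6]
ee_rot: [0.001, 0.753, 0.658, 0.001]
force: [0.6, 0.0, -1.3]
grip_width: 0.631
grip_force: 33.6
```

Run:
```python
from h import *
m=camera_model("wrist"); im=capture("wrist"); cv2.imwrite("pics/w4.png",im[:,:,::-1])
go([604.8,36.3,60],-7.7)
```

```text
now [605.4  36.4  71.7] yaw y -7.7 F [ 0.2  0.  -1.5] q [-0.13  0.67  1.44 -0.    1.04  0.  ] grip 0.6290672340422432 33.6 t 8.4
shift cm [-0.02 -0.06  1.17] turn [ 0.002 -0.    -0.001] [-0.    -0.004  3.141]
```

View pics/w4.png

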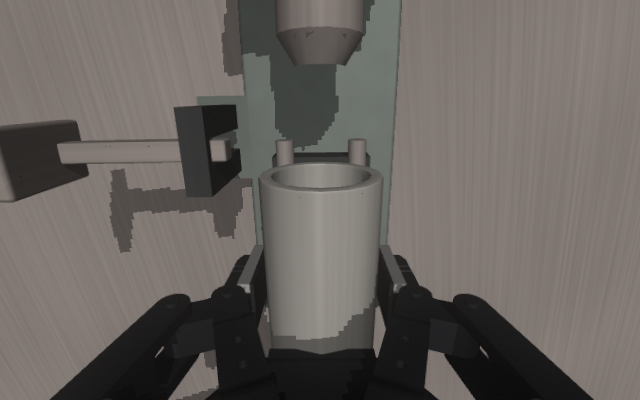

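Request:
step_arm(commands="0 0 0 0.5 0 0 0; 0 0 0 0.9 0 0 0; 0 0 0 1.1 0 0 0; 0 0 0 1.2 0 0 0; 0 0 0 1.25 0 0 0; 0 0 0 1.25 0 0 0; 0 0 0 1.25 0 0 0")

```text
time_s: 8.98
eef_pos: [604.7, 36.6, 57.9]
ee_rot: [0.0, 0.753, 0.658, 0.0]
force: [0.0, 0.3, -2.6]
grip_width: 0.627
grip_force: 33.6
```

Request:
step_arm(commands="0 0 0 0.1 0 0 0; 0 0 0 0.15 0 0 0; 0 0 0 0.15 0 0 0; 0 0 0 0.15 0 0 0")

```text
time_s: 9.32
eef_pos: [605.3, 36.5, 57.1]
ee_rot: [0.001, 0.753, 0.658, 0.001]
force: [0.9, 0.4, 5.7]
grip_width: 0.629
grip_force: 34.2
```

Contact (+8 N change). Release.

Request:
step_arm(commands="0.8 0 0 0 0 0 0; 0.9 0 0 0 0 0 0; 0.9 0 0 0 0 0 0; 0.9 0 0 0 0 0 0; 0.9 0 0 0 0 0 0; 0.9 0 0 0 0 0 0; 0.9 0 0 0 0 0 0; 0.9 0 0 -3 0 0 0; 0.9 0 0 -6 0 0 0; 0.9 -3 0 -8 0 0 0; 0.9 -6.5 0 -8 0 0 0; 0.4 -10 0 -8 0 0 0; 0.4 -10 0 -8 0 0 0; 0.4 -10 0 -8 0 0 0; 0.4 -10 0 -8 0 0 0; 0.4 -10 0 -8 0 0 0")

```text
time_s: 10.65
eef_pos: [591.3, -61.5, 136.2]
ee_rot: [-0.0, 0.753, 0.658, -0.0]
force: [-1.4, 1.2, 0.7]
grip_width: 0.403
grip_force: 0.0
```

Run:
```python
from h import *
m=camera_model("wrist"); im=capture("wrist"); cv2.imwrite("pics/w5.png",im[:,:,::-1])
for l,z in {"long_sleeve":55,"keeper_tab":65.5}.items():
    for d in spot_point("wrist",l)[:1]: print(l,round(d["score"],2),np.round(d["xy"]),onz(m,d["xy"],z).round(1))
X=np.array([np.cos(np.radians(82.3)),np.sin(np.radians(82.3))]); c=np.array([604.8,36.3])
go([*(c-X*75),55],-7.7)
```

```text
long_sleeve 0.88 [325.  72.] [606.2  34.5  55. ]
now [591.3 -61.6 136.2] yaw y -7.7 F [-0.8 -1.4  0.3] q [-0.3   0.57  1.42  0.    1.15 -0.17] grip 0.3990402465762129 0.0 t 10.8
shift cm [2.38 0.03 8.12] turn [-0.    -0.     0.001] [ 0.    -0.    -3.141]
```

View pics/w5.png

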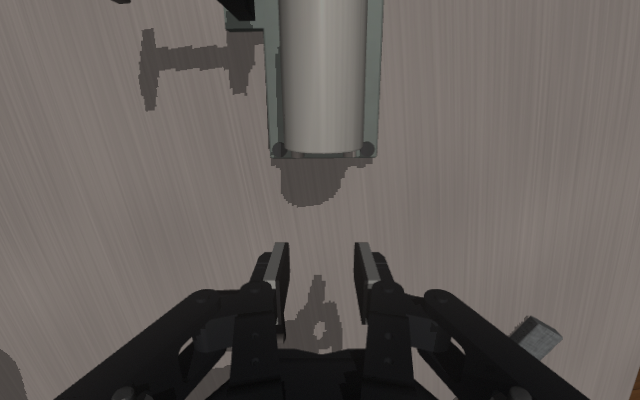

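Request:
step_arm(commands="0.35 0 0 3 0 0 0; 0.35 0 0 6 0 0 0; 0.35 0 0 8.3 0 0 0; 0.35 0 0 8.3 0 0 0; 0.35 1.5 0 8.3 0 0 0; 0.35 3 0 8.3 0 0 0; 0.35 3.5 0 8.3 0 0 0; 0.35 4 0 8.3 0 0 0; 0.35 4.5 0 8.3 0 0 0; 0.35 5 0 8.3 0 0 0; 0.35 5.5 0 8.3 0 0 0; 0.35 6 0 8.3 0 0 0; 0.35 6.5 0 8.3 0 0 0; 0.35 7 0 8.3 0 0 0; 0.35 7 0 8.3 0 0 0")

```text
time_s: 12.05
eef_pos: [600.7, 7.9, 53.2]
ee_rot: [-0.0, 0.753, 0.658, 0.0]
force: [0.1, -0.2, -0.3]
grip_width: 0.351
grip_force: 0.0
```

Run:
```python
from h import *
m=camera_model("wrist"); im=capture("wrist"); cv2.imwrite("pics/w6.png",im[:,:,::-1])
X=np.array([np.cos(np.radians(82.3)),np.sin(np.radians(82.3))]); c=np.array([604.8,36.3])
go([*(c+X*59),53],-7.7)
```

```text
now [600.6   7.6  53.2] yaw y -7.7 F [-0.1 -0.2 -0. ] q [-0.18  0.68  1.46  0.    0.99 -0.05] grip 0.34909480989021985 0.0 t 12.1
shift cm [8.8  0.03 0.02] turn [-0.    -0.001 -0.   ] [-1.000e-03  0.000e+00  3.141e+00]
```

View pics/w6.png

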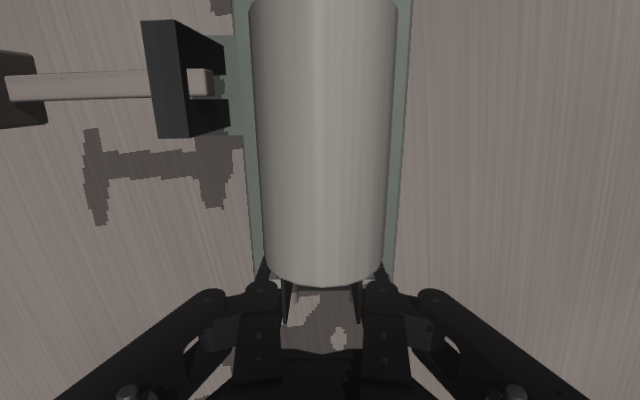

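Request:
step_arm(commands="0.35 0.5 0 0 0 0 0; 0.35 1 0 0 0 0 0; 0.35 1.5 0 0 0 0 0; 0.35 2 0 0 0 0 0; 0.35 2.5 0 0 0 0 0; 0.35 3 0 0 0 0 0; 0.35 3.5 0 0 0 0 0; 0.35 4 0 0 0 0 0; 0.35 4.5 0 0 0 0 0; 0.35 5 0 0 0 0 0; 0.35 5.5 0 0 0 0 0; 0.35 6 0 0 0 0 0")

```text
time_s: 13.1
eef_pos: [608.7, 67.0, 53.1]
ee_rot: [-0.0, 0.753, 0.658, 0.0]
force: [0.3, -1.0, -1.2]
grip_width: 0.353
grip_force: 0.6
```

Request:
step_arm(commands="0.35 0.5 0 0 0 0 0; 0.35 1 0 0 0 0 0; 0.35 1.5 0 0 0 0 0; 0.35 1.8 0 0 0 0 0; 0.35 2.1 0 0 0 0 0; 0.35 2.3 0 0 0 0 0; 0.35 2.5 0 0 0 0 0; 0.35 2.5 0 0 0 0 0")

```text
time_s: 13.77
eef_pos: [612.2, 91.4, 53.4]
ee_rot: [0.0, 0.753, 0.658, 0.0]
force: [-0.1, 0.5, -0.4]
grip_width: 0.349
grip_force: 0.1
```

Run:
```python
from h import *
m=camera_model("wrist"); im=capture("wrist"); cv2.imwrite("pics/w7.png",im[:,:,::-1])
X=np.array([np.cos(np.radians(82.3)),np.sin(np.radians(82.3))]); c=np.array([604.8,36.3])
go([*(c+X*59),53],-7.7)
```

```text
now [612.2  91.2  53.4] yaw y -7.7 F [0.8 0.4 0.1] q [-0.04  0.72  1.4   0.    1.02  0.09] grip 0.35172380228292954 0.0 t 13.8167
shift cm [0.36 0.01 0.04] turn [ 0.    -0.    -0.001] [-0.    -0.     3.141]
```

View pics/w7.png

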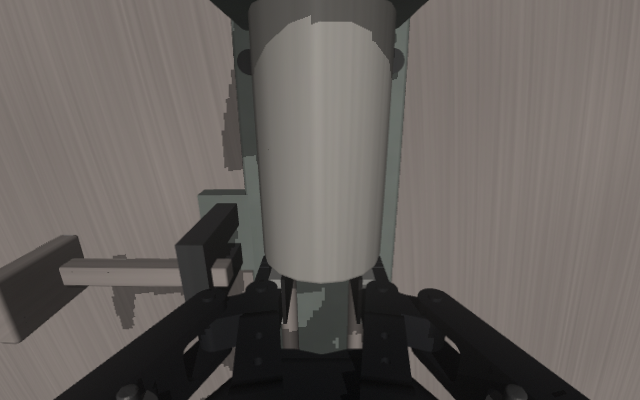

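Request:
step_arm(commands="0.35 0.1 0 0 0 0 0; 0.35 0.2 0 0 0 0 0; 0.35 0.3 0 0 0 0 0; 0.35 0.4 0 0 0 0 0; 0.35 0.4 0 0 0 0 0")

```text
time_s: 14.23
eef_pos: [612.8, 93.7, 53.5]
ee_rot: [0.001, 0.753, 0.658, -0.001]
force: [-0.6, -10.1, 0.3]
grip_width: 0.35
grip_force: 4.5
```

Request:
step_arm(commands="0.35 0.05 0 0 0 0 0; 0.35 0.1 0 0 0 0 0; 0.35 0.1 0 0 0 0 0")

```text
time_s: 14.48
eef_pos: [613.0, 93.8, 53.5]
ee_rot: [0.001, 0.753, 0.658, -0.001]
force: [-1.8, -13.3, 2.5]
grip_width: 0.348
grip_force: 6.9
```

Request:
step_arm(commands="0.35 -0.3 0 0 0 0 0; 0.35 -1 0 0 0 0 0; 0.35 -2 0 -1 0 0 0; 0.35 -2 0 -5 0 0 0; 0 -2 0 -9 0 0 0; 0 -2 0 -11 0 0 0; 0 -2 0 -11 0 0 0")

```text
time_s: 15.07
eef_pos: [612.0, 75.7, 169.6]
ee_rot: [0.003, 0.753, 0.658, 0.004]
force: [-0.3, -0.3, 0.3]
grip_width: -0.003
grip_force: 0.0
```

Run:
```python
from h import *
X=np.array([np.cos(np.radians(82.3)),np.sin(np.radians(82.3))]); Y=np.array([-X[1],X[0]]); c=np.array([604.8,36.3])
for y in(180,96): print((c+X*59+Y*y).round(1))
go([*(c+X*59+Y*180),160],82.3)
```

```text
[434.3 118.9]
[517.6 107.6]
now [612.   75.7 169.6] yaw y -7.7 F [-0.3 -0.3  0.3] q [-0.07  0.57  1.32  0.    1.24  0.07] grip -0.003398819624004919 0.0 t 15.0667
shift cm [  1.89 -18.19   0.78] turn [ 0.009  0.007 -1.572] [ 0.007 -0.009  1.57 ]
```

Request:
step_arm(commands="0 0.2 -2 0.7 0 0 -0.12; 0 0.4 -4 0.7 0 0 -0.24; 0 0.6 -6 0.7 0 0 -0.36; 0 0.8 -8 0.7 0 0 -0.48; 0 1 -10 0.7 0 0 -0.6; 0 1.2 -12 0.7 0 0 -0.72; 0 1.4 -14 0.7 0 0 -0.84; 0 1.6 -16 0.7 0 0 -0.96; 0 1.9 -18.2 0.7 0 0 -1.08; 0 1.9 -18.2 0.7 0 0 -1.2; 0 1.9 -18.2 0.7 0 0 -1.32; 0 1.9 -18.2 0.7 0 0 -1.44; 0 1.9 -18.2 0.7 0.009 0.007 -1.572; 0 1.9 -18.2 0.7 0.009 0.007 -1.572; 0 1.9 -18.2 0.7 0.009 0.007 -1.572")

```text
time_s: 16.32
eef_pos: [432.1, 119.3, 156.2]
ee_rot: [-0.005, 0.068, 0.998, -0.0]
force: [0.7, 0.8, 0.4]
grip_width: -0.001
grip_force: 0.0
```

Run:
```python
from h import *
m=camera_model("wrist"); im=capture("wrist"); v=im[:,:,::-1].copy()
for d in spot_point("wrist","keeper_tab")[:2]: print(round(d["score"],2),np.round(d["xy"]),onz(m,d["xy"],65.5).round(1))
X=np.array([np.cos(np.radians(82.3)),np.sin(np.radians(82.3))]); Y=np.array([-X[1],X[0]]); c=np.array([604.8,36.3])
for x,y,z in [(4-15,138,88),(4+15,138,88),(4-15,138,43),(19,138,43)]:
    cv2.circle(v,tuple(proj(m,[*(c+X*(x+55)+Y*y),z]).astype(int).tolist()),2,(0,0,255),-1)
cv2.imwrite("pics/w8.png",v)
go([*(c+X*59+Y*155),70],82.3)
```

```text
now [432.1 119.4 156.2] yaw y 82.1 F [-1.2  0.2  0.1] q [ 0.01  0.25  1.84  0.    1.06 -1.43] grip 0.000665753280321602 0.0 t 16.4167
shift cm [-2.81 -0.    8.59] turn [-0.001 -0.01  -0.003] [-1.600e-02  2.000e-03  3.139e+00]
```

View pics/w8.png

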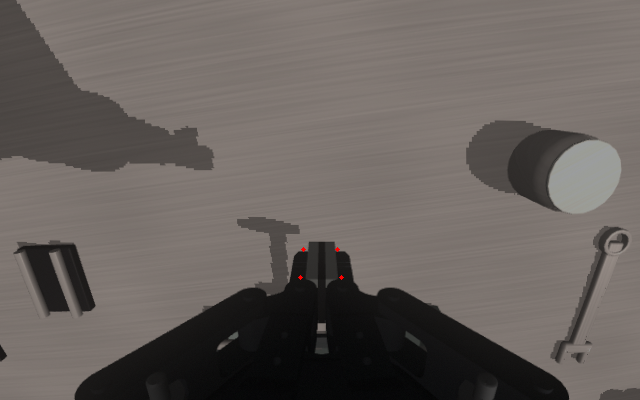

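Request:
step_arm(commands="0 0 0 3 0 0 0; 0 0 0 6 0 0 0; 0 0 0 8.6 0 0 0; 0 -1 0 8.6 0 0 0; 0 -2 0 8.6 0 0 0; 0 -2.6 0 8.6 0 0 0; 0 -3.2 0 8.6 0 0 0; 0 -3.8 0 8.6 0 0 0; 0 -4.4 0 8.6 0 0 0; 0 -5 0 8.6 0 0 0; 0 -5 0 8.6 0 0 0")

```text
time_s: 17.33
eef_pos: [481.9, 112.8, 69.9]
ee_rot: [-0.005, 0.067, 0.998, -0.0]
force: [-0.4, 0.2, -0.6]
grip_width: 0.002
grip_force: 0.0
```

Request:
step_arm(commands="0 -0.5 0 0 0 0 0; 0 -1 0 0 0 0 0; 0 -1.5 0 0 0 0 0; 0 -2 0 0 0 0 0; 0 -2.5 0 0 0 0 0")

```text
time_s: 17.75
eef_pos: [506.2, 109.6, 69.6]
ee_rot: [-0.005, 0.067, 0.998, -0.0]
force: [-2.6, 1.5, 1.8]
grip_width: 0.0
grip_force: 1.2
```

Run:
```python
from h import *
go([517.6,107.6,70],82.3)
X=np.array([np.cos(np.radians(82.3)),np.sin(np.radians(82.3))]); Y=np.array([-X[1],X[0]]); c=np.array([604.8,36.3])
for k in("top","side"):
    m=camera_model(k); capture(k)
    for d in spot_point(k,"keeper_tab")[:3]:
        P=onz(m,d["xy"],65.5)[:2]-c; print(k,round(d["score"],2),"local",(P@X-55).round(1),(P@Y).round(1))
```

```text
now [506.2 109.6  69.6] yaw y 82.3 F [-2.6  1.5  1.8] q [-0.01  0.52  1.71  0.    0.92 -1.45] grip 0.00029666857603405773 1.2 t 17.75
shift cm [-1.15 -0.04 -0.06] turn [-0.001 -0.01   0.001] [ 1.600e-02 -2.000e-03 -3.141e+00]
side 0.55 local 9.5 108.6
side 0.33 local -493.8 -13.2
side 0.2 local 189.0 45.3
```

Request:
step_arm(commands="0 -0.4 0 0 0 0 0; 0 -0.8 0 0 0 0 0; 0 -1 0 0 0 0 0; 0 -1.1 0 0 0 0 0; 0 -1.2 0 0 0 0 0; 0 -1.2 0 0 0 0 0")

```text
time_s: 18.45
eef_pos: [517.6, 107.9, 69.4]
ee_rot: [-0.005, 0.067, 0.998, -0.0]
force: [-1.1, -0.1, -0.1]
grip_width: 0.001
grip_force: 0.8
```

Request:
step_arm(commands="0 -0.1 0 0 0 0 0; 0 -0.2 0 0 0 0 0; 0 -0.3 0 0 0 0 0; 0 -0.4 0 0 0 0 0; 0 -0.4 0 0 0 0 0")

```text
time_s: 18.87
eef_pos: [517.8, 108.0, 69.2]
ee_rot: [-0.01, 0.066, 0.998, -0.001]
force: [-24.0, 1.3, 15.8]
grip_width: -0.002
grip_force: 12.1
```

Request:
step_arm(commands="0 0.2 0 0 0 0 0; 0 1 0 0 0 0 0; 0 3 0 0 0 0 0; 0 5 0 -2 0 0 0; 0 8 0 -6 0 0 0; 0 11 0 -10 0 0 0; 0 13 0 -13 0 0 0; 0 13 0 -13 0 0 0; 0 13 0 -13 0 0 0")

```text
time_s: 19.62
eef_pos: [394.2, 125.0, 203.2]
ee_rot: [-0.002, 0.067, 0.998, -0.0]
force: [1.1, -0.2, -0.4]
grip_width: -0.0
grip_force: 0.0
```

Run:
```python
from h import *
X=np.array([np.cos(np.radians(82.3)),np.sin(np.radians(82.3))]); Y=np.array([-X[1],X[0]]); c=np.array([604.8,36.3])
for k in("top","side","wrist"):
    m=camera_model(k); capture(k)
    for l,z in(("keeper_tab",65.5),("long_sleeve",52)):
        for d in spot_point(k,l)[:2]:
            P=onz(m,d["xy"],z)[:2]-c; print(k,l,round(d["score"],2),"local",(P@X-55).round(1),(P@Y).round(1))
```

```text
top keeper_tab 0.62 local 4.8 83.3
top long_sleeve 0.95 local 67.9 -0.1
side keeper_tab 0.57 local -8.8 97.6
side long_sleeve 0.76 local 63.8 -4.6
wrist keeper_tab 0.68 local 4.6 86.8
```

Tab at y≈85 (fully across) and sleeve at x≈65 on the post: hand in.

```bash
python3 -c "
from rig import *
print(finish_job())"
```

```text
the job is handed in; nothing more can be done
None
```

The long sleeve is home on the post with the keeper bar at its end stop, going by force rises at both stops and a final camera check; I handed the job in at about 20 s, no verdict came back, and I viewed 11 pictures, one over the limit of 10.

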